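# Close and seal the push-button canister

## Robot

A 6-joint arm with a two-finger parallel gripper is mounted at the origin on a cart in front of the work surface, level with it; the furniture and walls round the work are solid. World frame = base frame: x ahead of the robot, y to its left, z up, the work surface at z = 0. Lengths are in m, angles in degrees, forces in N, time in s.
With the tool pointing down it reaches from about 0.325 to 0.85 m from the base axis. Payload 15.5 kg.
Tool frame: the origin (TCP) lies at the very end of the fingers, on their centre line; the grasp point (between the pads) lies arm.grip_depth behind it (arm.grip_depth is the distance from the TCP to the grasp point, in m); z points along the fingers, y is the line along which they close (so a half turn about z gives the same grasp; the last joint's range is limited). The gripper opens to 91 mm and grips with 3 to 60 N. Pads are 32 mm wide; open, the fingers measure 118 mm over their backs; the gripper's body (76 mm by 178 mm) begins 60 mm behind the grasp point.
Start: joints at [63.684, 28.281, 77.091, -0, 74.628, -5.472], TCP at [0.222, 0.584, 0.214] pointing down, gripper open.
Joint ranges: [-166.48, 166.48], [-47.26, 123.95], [12.59, 153.08], [-70.14, 250.14], [6.76, 159.57], [-176.63, 176.63]. Speed limits (degrees/s): [108.29, 108.29, 147.25, 172.46, 172.46, 172.46].

## Interface

Orientations are given as a 3x3 rotation matrix whose columns are the frame's x, y, z axes.
In Python, from rig import arm gives the robot as it stands. Calls block until the motion is done:
- arm.move_to(position, orientation): joint-space move of the TCP to a pose.
- arm.move_l(position, orientation=None, feed=0.15): straight line of the TCP; orientation=None keeps the orientation; feed is the mean speed in m/s.
- arm.move_joints(angles): joint-space move.
- arm.grip(opening): finger opening in m; the grip force is fixed at half the most; returns when the fingers have stopped.
- arm.sleep(seconds).
- arm.solve_ik(position, orientation): joint angles nearest the present ones, or None.
- arm.snapshot(name): name is "scene" or "top" or "wrist"; returns the picture (384x512x3 uint8, red, green, blue); there is no depth.
- arm.get_calibration(name): a dict with "intrinsics" (3x3 intrinsics, pixels), "cam_to_world" (4x4, takes a point from camera to world coordinates). Camera axes: x right, y down, z forward; pixel columns grow to the right and rows downward; lengths in m; the calibration is good to about 2 mm. A picture is of the moment at which its call begins: read the wrist's pose just before it. get_calibration takes no time and is no camera call; for the wrist camera it gives the pose at the moment of the call.
A pose or a line that the arm cannot do raises arm.Unreachable and nothing moves.
- arm.sign_off(): hands the job in; it is judged then, once.
Readings, each from a call of its own:
- arm.current_t(): time.
- arm.current_joint_positions(): joint angles.
- arm.current_dq(): joint speeds.
- arm.current_tau(): joint torques, N m.
- arm.current_ee_pos(): TCP position.
- arm.current_tool_rot(): TCP orientation.
- arm.current_force(): force on the tool from outside, world axes, zero at the start.
- arm.current_torque(): the same for the moment, N m.
- arm.current_width(): finger opening in m.
- arm.current_grasp_force(): force on a finger pad.
Only numpy, scipy, OpenCV 4.12 (cv2) and the standard library are available. Lean on these libraries where they do the work, as an engineer would, in place of code of your own. Each camera call takes 0.05 s, during which the arm holds its last target. There are 200 camera calls.

## Task

Put the lid back on the clear canister of lemons and seal it. The big button in the lid is a push-push latch (one full press pops it up as the lid's handle, the next one makes it stay down): it is down now, so press it until it pops up, take the lid by the raised button, lower or slide it onto the rim without dropping it until it drops fully into the mouth with the button still up, then press the button home and check that it stays down. Leave the canister standing where it is, and do not disturb the pepper mill, the coral pot or the orange packet.

Things in the scene. Friction and masses are not known exactly. Their poses are not given: they have to be found in the camera images.
- lid: Square white lid, 108 x 108 mm with rounded corners, lying right way up on the worktop; 0.25 kg with its button. Origin: centre of its underside; x and y along its sides, z up. Below is a plug 14 mm deep (lowest 6 mm 86 mm square as a lead-in, above that 92 mm square with the seal), then a flange 12 mm thick, too wide to grip. It fits the mouth in any of four quarter turns.
- button (a joint): Travel (m) of the lid's button, growing as it goes down. 0: up, top 24.5 mm over the lid's top. About 0.0165: latched down (as it starts), 8 mm over it. 0.0235: hard stop, 1 mm over it. A damped spring pushes it up: 3 N up, 5 N latched, 6 N at the stop, 2 N more at 50 mm/s. Pressing past 0.022 and letting go swaps its state; a shorter press does not. Press slowly to the stop with 9 to 14 N.
- button_top (a point): Centre of the top of the lid's button, which is a square block 48 x 48 mm with rounded corners, sides parallel to the lid's x and y; steel-coloured top part, teal skirt that shows only while it is up. It does not turn in the lid.
- lid_seat (a point): Centre of the underside of the lid's flange, 14 mm above the lid's origin; it meets the plane of the canister's rim when the lid is fully on.
- lid_top (a point): Centre of the top face of the lid's flange, 26 mm above the lid's origin; the button stands out of it.
- canister: Clear square storage canister, 104 x 104 mm outside, 130 mm high, 0.6 kg, two lemons in it, standing loose on the worktop. Origin: centre of its underside; x and y along its sides. Walls 3.5 mm, so the mouth is 97 mm square: 2.5 mm of play each side of the plug.
- canister_rim (a point): Centre of the canister's mouth, in the plane of its rim, 130 mm above the canister's origin.
- shaker: Brown wooden pepper mill, 58 mm wide, 170 mm high, standing at the left; a bystander. Origin: centre of its underside.
- ramekin: Small coral-red pot, 68 mm wide, 50 mm high, standing at the back; a bystander. Origin: centre of its underside.
- packet: Orange packet, 56 x 155 x 20 mm, lying flat at the right; a bystander. Origin: centre of its underside.

How it is judged:
By the outcome, as a careful person would: the job done as asked, in the order asked, and still so for the second after the job is handed in, with the robot touching nothing.
It also fails if it takes over 67 s, if anything falls off the work surface, if the arm or the gripper's body presses on something with over 40 N, if the wrist force passes 120 N, or if a joint passes its speed limit or range.

## Working session

There is one attempt and no reset: what is moved stays moved. The work goes in short steps, each a Python script; the robot and the scene stay as the last script left them, time stands still between calls to the robot, and variables do not carry over. Pictures are saved under pics/ and viewed, at most 10 in all, crops included, and the job is handed in when it is done.

```bash
ls; mkdir -p pics; python3 - <<'E'
from rig import arm
import cv2,numpy as np
for n in("scene","top"):
    im=arm.snapshot(n); cv2.imwrite(f"pics/{n}0.png",im[:,:,::-1])
    c=arm.get_calibration(n); print(n,np.round(c["intrinsics"],1).tolist(),np.round(c["cam_to_world"],4).tolist())
print(arm.grip_depth,arm.current_t(),arm.current_tool_rot().round(3).tolist(),arm.current_force())
a=cv2.imread("pics/scene0.png");b=cv2.imread("pics/top0.png")
cv2.imwrite("pics/both0.png",cv2.resize(np.vstack([a,b]),(800,1200))[:600]); cv2.imwrite("pics/s1.png",cv2.resize(a,(800,600)));cv2.imwrite("pics/t1.png",cv2.resize(b,(800,600)))
E
```

```text
pics
rig.py
scene [[415.4, 0.0, 257.5], [0.0, 415.4, 186.0], [0.0, 0.0, 1.0]] [[0.5815, -0.4845, 0.6536, -0.2512], [-0.8133, -0.3269, 0.4813, -0.5703], [-0.0195, -0.8114, -0.5841, 0.7941], [0.0, 0.0, 0.0, 1.0]]
top [[406.1, 0.0, 256.0], [0.0, 406.1, 189.5], [0.0, 0.0, 1.0]] [[-0.015, -0.9831, 0.1826, 0.2668], [-0.9999, 0.0141, -0.0067, -0.0293], [0.0041, -0.1827, -0.9832, 1.4183], [0.0, 0.0, 0.0, 1.0]]
0.0188 0.1 [[-0.935, 0.356, -0.0], [0.356, 0.935, -0.001], [0.0, -0.001, -1.0]] [-0.50389307  0.55099767  0.44067543]
```

View pics/s1.png

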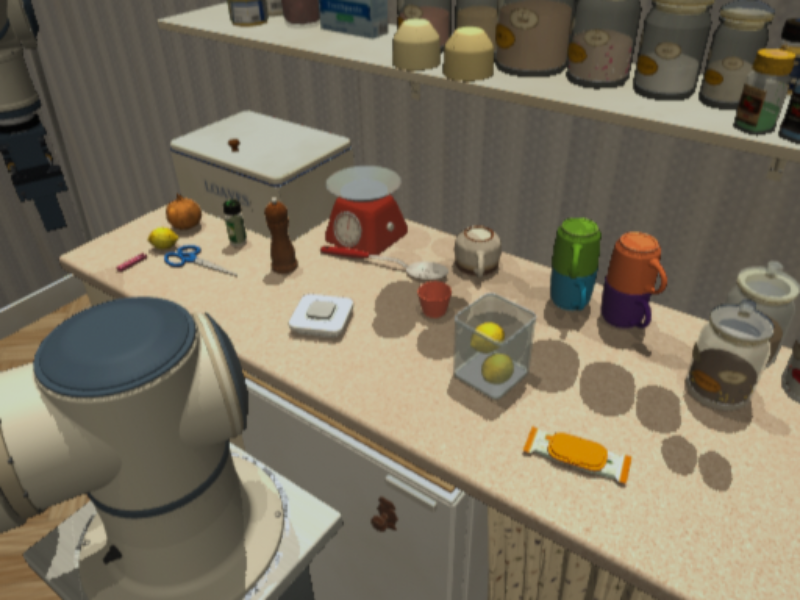

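View pics/t1.png

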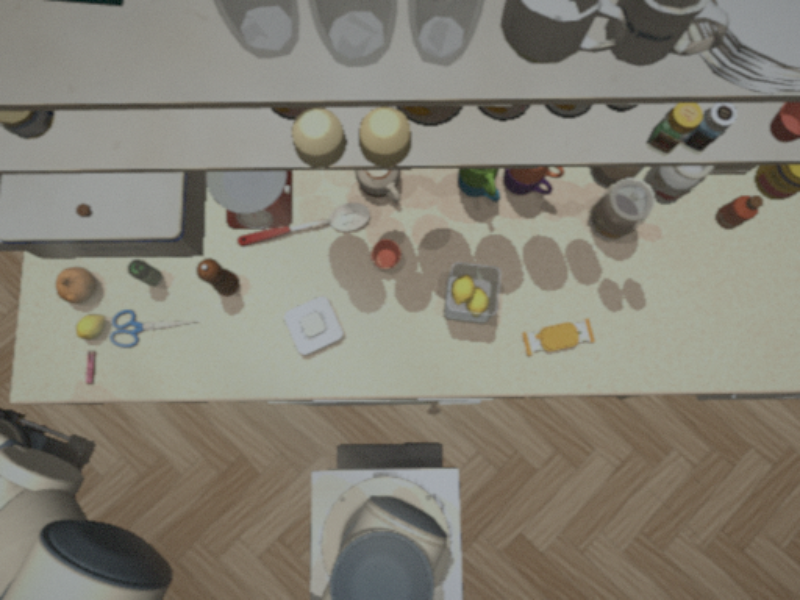

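The scene view shows the lid at about (321,315) and the canister at about (495,345). In the top view, both at 800x600, the button is at (313,324) and the canister at (471,293). Next I need rough positions and the wrist camera's mounting.

```bash
cat > h.py <<'E'
from rig import arm
import cv2,numpy as np
def R(yaw):
    c,s=np.cos(np.radians(yaw)),np.sin(np.radians(yaw)); return np.array([[c,s,0],[s,-c,0],[0,0,-1.]])
def ray(c,uv):
    T=np.array(c["cam_to_world"]); d=T[:3,:3]@np.linalg.solve(c["intrinsics"],[uv[0],uv[1],1]); return T[:3,3],d/np.linalg.norm(d)
def atz(c,uv,z):
    o,d=ray(c,uv); return (o+d*(z-o[2])/d[2]).round(4)
def tri(obs):
    A=np.zeros((3,3));b=np.zeros(3)
    for c,uv in obs:
        o,d=ray(c,uv);P=np.eye(3)-np.outer(d,d);A+=P;b+=P@o
    X=np.linalg.solve(A,b); return X.round(4)
def proj(c,X):
    T=np.linalg.inv(c["cam_to_world"]);p=c["intrinsics"]@(T[:3,:3]@X+T[:3,3]);return (p[:2]/p[2]).round(1)
E
python3 - <<'E'
from h import *
t,s=arm.get_calibration("top"),arm.get_calibration("scene");k=1.5625
print("lid top",atz(t,(313/k,324/k),.034),"scene",atz(s,(321/k,310/k),.034), tri([(t,(313/k,324/k)),(s,(321/k,310/k))]))
for uv in [(451,264),(499,266),(495,323),(444,320)]: print("can",atz(t,(uv[0]/k,uv[1]/k),.13))
for uv in [(456,315),(490,294),(534,319),(500,346)]: print("can s",atz(s,(uv[0]/k,uv[1]/k),.13))
w=arm.get_calibration("wrist");T=np.eye(4);T[:3,:3]=arm.current_tool_rot();T[:3,3]=arm.current_ee_pos()
print(np.round(w["intrinsics"],1).tolist(),(np.linalg.inv(T)@w["cam_to_world"]).round(4))
for y in (0,90,180,-90):
    for p in([.50,.13,.3],[.5,-.17,.35]): print(y,p,arm.solve_ik(p,R(y)))
E
```

```text
lid top [0.4642 0.1536 0.034 ] scene [0.4593 0.1493 0.034 ] [0.4648 0.1545 0.0283]
can [ 0.5726 -0.1455  0.13  ]
can [ 0.5669 -0.2454  0.13  ]
can [ 0.4472 -0.232   0.13  ]
can [ 0.4549 -0.1276  0.13  ]
can s [ 0.4855 -0.1372  0.13  ]
can s [ 0.5688 -0.1547  0.13  ]
can s [ 0.5481 -0.2485  0.13  ]
can s [ 0.457  -0.2352  0.13  ]
[[309.8, 0.0, 258.0], [0.0, 309.8, 187.9], [0.0, 0.0, 1.0]] [[ 3.000e-04 -9.606e-01 -2.780e-01  7.990e-02]
 [ 1.000e+00  3.000e-04  1.000e-04 -1.000e-04]
 [-1.000e-04 -2.780e-01  9.606e-01 -1.706e-01]
 [ 0.000e+00  0.000e+00  0.000e+00  1.000e+00]]
0 [0.5, 0.13, 0.3] [ 7.94957021e+00  1.49456970e+01  8.46852116e+01 -2.54444375e-14
  8.03690914e+01  9.79495702e+01]
0 [0.5, -0.17, 0.35] [-2.52579713e+01  1.40837658e+01  7.81508666e+01 -2.54444375e-14
  8.77653677e+01  6.47420287e+01]
90 [0.5, 0.13, 0.3] [ 7.94957021e+00  1.49456970e+01  8.46852116e+01 -2.54444375e-14
  8.03690914e+01  7.94957021e+00]
90 [0.5, -0.17, 0.35] [-2.52579713e+01  1.40837658e+01  7.81508666e+01 -2.54444375e-14
  8.77653677e+01 -2.52579713e+01]
180 [0.5, 0.13, 0.3] [ 7.94957021e+00  1.49456970e+01  8.46852116e+01 -2.54444375e-14
  8.03690914e+01 -8.20504298e+01]
180 [0.5, -0.17, 0.35] [-2.52579713e+01  1.40837658e+01  7.81508666e+01 -2.54444375e-14
  8.77653677e+01 -1.15257971e+02]
-90 [0.5, 0.13, 0.3] [ 7.94957021e+00  1.49456970e+01  8.46852116e+01 -2.54444375e-14
  8.03690914e+01 -1.72050430e+02]
-90 [0.5, -0.17, 0.35] [-2.52579713e+01  1.40837658e+01  7.81508666e+01 -2.54444375e-14
  8.77653677e+01  1.54742029e+02]
```

```bash
python3 - <<'E'
from h import *
import pickle
V={}
for n,p in [("l1",[.464,.195,.25]),("l2",[.464,.115,.25]),("c1",[.511,-.148,.33]),("c2",[.511,-.228,.33])]:
    arm.move_to(p,R(0)); arm.sleep(.15)
    c=arm.get_calibration("wrist"); im=arm.snapshot("wrist"); V[n]=(c,im)
    cv2.imwrite(f"pics/{n}.png",im[:,:,::-1])
pickle.dump(V,open("v.pkl","wb")); print(arm.current_t())
g=np.vstack([np.hstack([V["l1"][1],V["l2"][1]]),np.hstack([V["c1"][1],V["c2"][1]])])
cv2.imwrite("pics/grid.png",cv2.resize(g,(800,600),interpolation=cv2.INTER_AREA)[:,:,::-1])
E
```

```text
4.5833
```

View pics/grid.png

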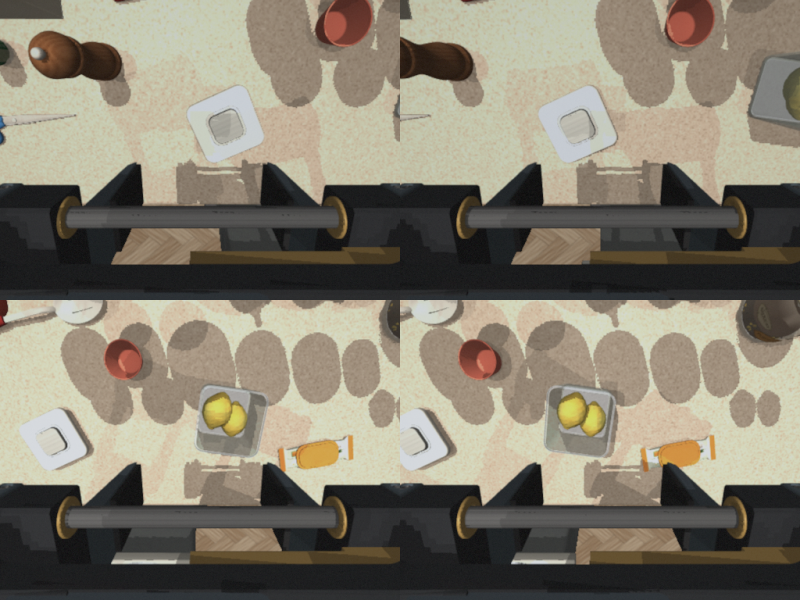

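All four views show their target clear of the fingers: lid at about (225,122) and (578,122), canister at about (231,420) and (580,420). I'll enlarge these areas for the corners.

```bash
python3 - <<'E'
from h import *
import pickle
V=pickle.load(open("v.pkl","rb"))
o=dict(l1=(222,107),l2=(162,107),c1=(231,105),c2=(165,105)); t=[]
for n,(x,y) in o.items(): t.append(cv2.resize(V[n][1][y:y+100,x:x+133],(400,300),interpolation=cv2.INTER_CUBIC))
cv2.imwrite("pics/crops.png",np.vstack([np.hstack(t[:2]),np.hstack(t[2:])])[:,:,::-1])
for n in("l1","l2"):
    hsv=cv2.cvtColor(V[n][1],cv2.COLOR_RGB2HSV);x,y=o[n]
    m=((hsv[:,:,0]>100)&(hsv[:,:,0]<140)&(hsv[:,:,2]>150)).astype(np.uint8)
    mm=np.zeros_like(m);mm[y-5:y+105,x-5:x+138]=m[y-5:y+105,x-5:x+138]
    cs,_=cv2.findContours(mm,0,1);k=max(cs,key=cv2.contourArea);print(n,cv2.minAreaRect(k),cv2.contourArea(k))
E
```

```text
l1 ((286.3514099121094, 152.19827270507812), (63.30241775512695, 81.51595306396484), 65.4622802734375) 1674.0
l2 ((226.28909301757812, 159.67587280273438), (79.84783172607422, 79.3480453491211), 65.69544982910156) 3050.5
```

View pics/crops.png

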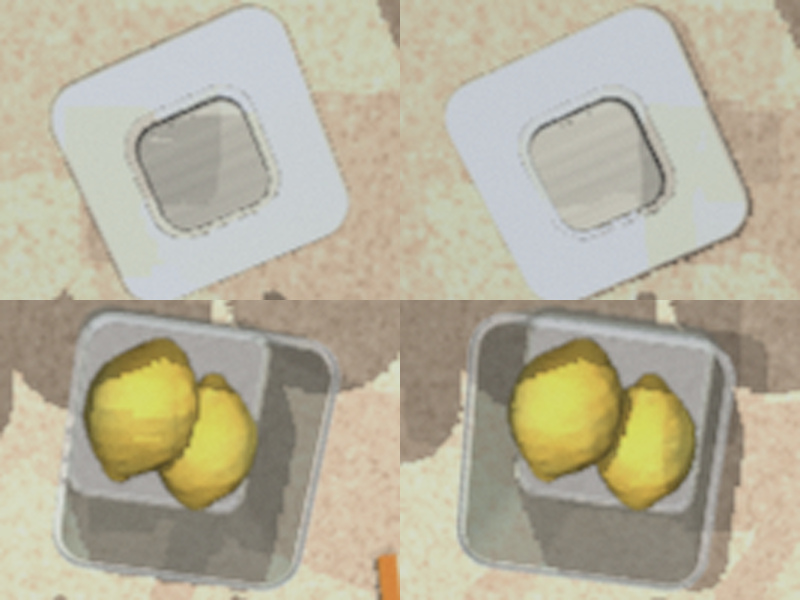

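The crops show the lid with its button down, button centres at about (203,164) and (596,164), and the open rim from about (84,308) to (293,590) and from (470,308) to (700,592). I picked points along the edges and will fit squares to them in both views with height free.

```bash
cat > fit.py <<'E'
from h import *
import pickle
from scipy.optimize import least_squares
V=pickle.load(open("v.pkl","rb"))
o=dict(l1=(222,107,0,0),l2=(162,107,400,0),c1=(231,105,0,300),c2=(165,105,400,300))
raw=lambda n,p:((p[0]-o[n][2]+.5)/400*133-.5+o[n][0],(p[1]-o[n][3]+.5)/3-.5+o[n][1])
# side order: top(+x), right(-y), bottom(-x), left(+y), as seen at yaw 0
P={"lid":(.054,{"l1":[[(85,83),(225,15)],[(290,45),(343,175)],[(325,232),(180,293)],[(57,140),(110,262)]],
 "l2":[[(480,82),(620,18)],[(685,45),(742,175)],[(725,227),(605,290)],[(452,140),(508,262)]]}),
 "but":(.024,{"l1":[[(155,122),(205,101)],[(244,122),(266,172)],[(252,206),(200,228)],[(140,156),(160,206)]],
 "l2":[[(550,120),(595,101)],[(637,122),(660,172)],[(648,206),(600,228)],[(532,156),(555,206)]]}),
 "can":(.052,{"c1":[[(120,313),(300,340)],[(335,390),(303,550)],[(95,570),(265,589)],[(76,360),(58,510)]],
 "c2":[[(530,313),(700,334)],[(733,385),(712,555)],[(490,576),(675,590)],[(468,360),(462,520)]]})}
def fit(name,y0):
    h,D=P[name]
    def res(q):
        x,y,th,z=q;r=[];c,s=np.cos(th),np.sin(th)
        for n,S in D.items():
            for i,pts in enumerate(S):
                a=[(c,s),(s,-c),(-c,-s),(-s,c)][i]
                for p in pts:
                    w=atz(V[n][0],raw(n,p),z); r.append((w[0]-x)*a[0]+(w[1]-y)*a[1]-h)
        return np.array(r)*1000
    s=least_squares(res,[*y0,.05],diff_step=1e-3)
    return s.x,res(s.x)
if __name__=="__main__":
    import sys
    Q={}
    for n,y0 in [("lid",(.464,.153,.4)),("but",(.464,.153,.4)),("can",(.511,-.188,-.1))]:
        q,r=fit(n,y0);Q[n]=q;print(n,q[:2].round(4),"yaw",np.degrees(q[2]).round(2),"z",q[3].round(4),r.round(1))
    cv2.setNumThreads(1);t=[]
    for n in o:
        im=cv2.resize(V[n][1][o[n][1]:o[n][1]+100,o[n][0]:o[n][0]+133],(400,300),interpolation=cv2.INTER_CUBIC)
        for k,z in ([("lid",.026),("but",.034)] if n[0]=="l" else [("can",.13)]):
            x,y,th,_=Q[k]
            for h,col in [(P[k][0],(255,0,0))]+([(.0485,(0,0,255))] if k=="can" else []):
                c,s=np.cos(th)*h,np.sin(th)*h
                uv=[proj(V[n][0],np.array([x+a*c-b*s,y+a*s+b*c,z])) for a,b in[(1,1),(1,-1),(-1,-1),(-1,1)]]
                uv=np.array([[(u-o[n][0]+.5)/133*400-.5,(v-o[n][1]+.5)*3-.5] for u,v in uv])
                cv2.polylines(im,[uv.round().astype(int)],True,col,1)
        t.append(im)
    cv2.imwrite("pics/over.png",np.vstack([np.hstack(t[:2]),np.hstack(t[2:])])[:,:,::-1])
E
python3 fit.py
```

```text
lid [0.4657 0.156 ] yaw 24.57 z 0.0352 [-3.4 -2.  -3.6 -2.9 -4.2 -4.5 -1.7  0.3 -4.5 -5.2  0.6  0.1 -5.4 -1.
 -3.9 -0.3]
but [0.4671 0.1559] yaw 22.87 z 0.0496 [ 0.7  0.7 -4.3 -3.2 -1.1 -0.6 -0.2  0.2 -0.7 -0.8  0.2  0.6  0.4  1.3
 -3.5 -3.3]
can [ 0.5197 -0.1913] yaw -6.35 z 0.1297 [ 1.  -1.3 -0.7 -1.4 -0.3 -0.1 -0.5  0.2  1.8  1.3  0.4  0.6  2.8  0.3
  0.  -0.7]
```

View pics/over.png

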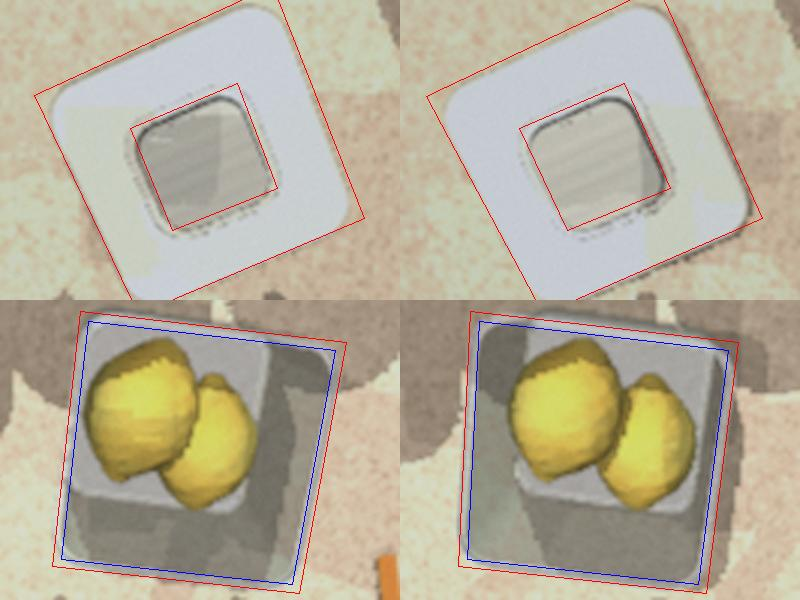

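The overlay shows the squares slightly off, mostly on the lid: rounding in `atz` stalled the solver. I'll take the rounding out and refit.

```bash
sed -i 's/(z-o\[2\])\/d\[2\]).round(4)/(z-o[2])\/d[2])/' h.py; sed -i 's/,diff_step=1e-3//' fit.py; python3 fit.py
```

```text
lid [0.4621 0.156 ] yaw 24.68 z 0.0171 [-1.7 -0.5  0.6  1.2 -1.1 -1.4 -1.1  1.2 -1.3 -2.2  1.5  0.8 -3.8  0.7
  0.1  3.9]
but [0.4636 0.1559] yaw 23.23 z 0.0325 [ 1.1  1.1 -1.6 -0.6  0.7  1.1 -0.8 -0.3  1.1  1.  -0.3 -0.1  0.9  1.7
 -1.  -0.5]
can [ 0.5198 -0.1913] yaw -6.38 z 0.13 [ 0.9 -1.3 -0.8 -1.5 -0.4 -0.1 -0.5  0.1  1.8  1.3  0.4  0.7  2.8  0.3
 -0.1 -0.8]
```

View pics/over.png

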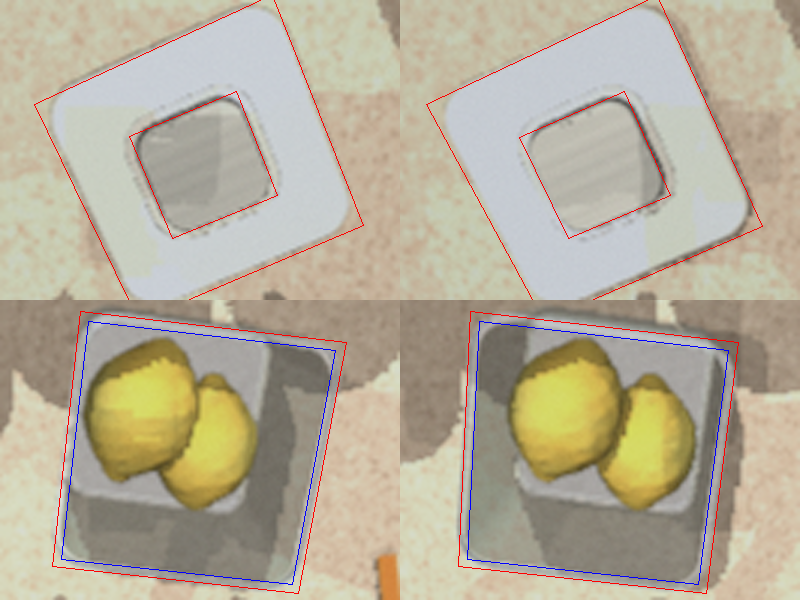

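The fits now agree:

| Item | x, y (m) | Height (m) | Yaw (deg) |
|---|---|---|---|
| Button | .463, .156 | about .033 | about 24 |
| Canister rim | .520, -.191 | .130 | about -6.4 |

Next is the first press, with the fingers closed.

```bash
cat >> h.py <<'E'
def press(xy,ztop,zstop,F=10.5):
    """slow press with closed fingers to the stop; returns contact height, lowest height and force"""
    f0=np.mean([arm.current_force()[2] for _ in range(3)]);z=ztop+.004;zc=None;log=[]
    while z>zstop-.006:
        arm.move_l([*xy,z],feed=.02)
        f=arm.current_force()[2]-f0;zz=arm.current_ee_pos()[2];log.append((round(zz*1000,1),round(f,1)))
        if zc is None and f>2: zc=zz
        if f>F: break
        z-=.001 if z>zstop+.002 and f<7 else .0004
    return zc,log
E
python3 - <<'E'
from h import *
b=[.463,.156]
arm.grip(0.0)
arm.move_to([*b,.09],R(24)); arm.move_l([*b,.045],feed=.1); arm.sleep(.2)
print(arm.current_t(),arm.current_width())
zc,log=press(b,.034,.027); arm.sleep(.1)
print(zc,log,arm.current_t(),arm.current_force())
arm.move_l([*b,.075],feed=.04); arm.sleep(.1)
print(arm.current_t(),arm.current_force(),arm.current_ee_pos())
E
```

```text
8.4167 0.0003881079270452602
0.0330329206637323 [(np.float64(37.9), np.float64(0.3)), (np.float64(37.0), np.float64(-0.3)), (np.float64(35.9), np.float64(-0.3)), (np.float64(34.9), np.float64(0.4)), (np.float64(34.0), np.float64(1.9)), (np.float64(33.0), np.float64(4.8)), (np.float64(32.0), np.float64(5.3)), (np.float64(31.0), np.float64(4.6)), (np.float64(30.0), np.float64(5.1)), (np.float64(29.1), np.float64(4.7)), (np.float64(28.7), np.float64(4.9)), (np.float64(28.3), np.float64(5.5)), (np.float64(27.9), np.float64(6.0)), (np.float64(27.5), np.float64(5.6)), (np.float64(27.2), np.float64(9.7)), (np.float64(27.1), np.float64(18.3))] 12.7667 [-2.1259259  -1.28611262 17.13715429]
14.225 [ 0.55496615  0.77169426 -0.42496504] [0.46288118 0.15596069 0.07479592]
```

```bash
python3 - <<'E'
from h import *
b=[.463,.156]
arm.move_l([*b,.13],feed=.15); arm.grip(.091); arm.sleep(.1)
c=arm.get_calibration("wrist"); im=arm.snapshot("wrist"); import pickle; pickle.dump((c,im),open("v2.pkl","wb"))
for z in (.026,.0505,.034): print(z,proj(c,np.array([.463,.156,z])))
u,v=proj(c,np.array([.463,.156,.04])).astype(int)
cr=im[max(0,v-112):v+113,u-150:u+150]; print(u-150,max(0,v-112),cr.shape)
for p in[(1,1),(1,-1),(-1,-1),(-1,1)]:
    a=np.radians(24);x=.024*(np.cos(a)*p[0]-np.sin(a)*p[1]);y=.024*(np.sin(a)*p[0]+np.cos(a)*p[1])
    q=proj(c,np.array([.463+x,.156+y,.0505])).round().astype(int); cv2.circle(im,tuple(int(i) for i in q),2,(255,0,0),-1)
cv2.imwrite("pics/up.png",cv2.resize(cr,(800,600),interpolation=cv2.INTER_CUBIC)[:,:,::-1]); print(arm.current_t(),arm.current_width())
E
```

```text
0.026 [258.7 186.2]
0.0505 [258.7 194.2]
0.034 [258.7 188.7]
108 78 (225, 300, 3)
16.2833 0.09132790539862676
```

View pics/up.png

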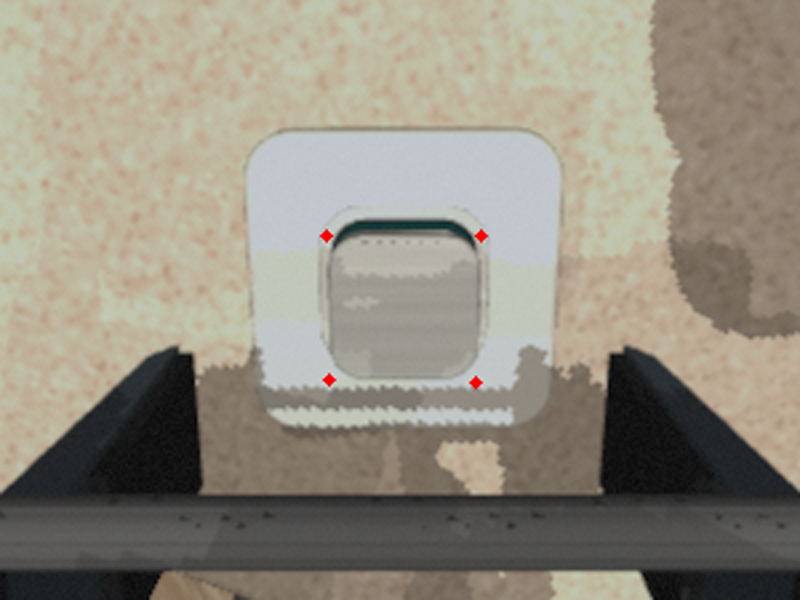

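The crop shows the button up, with the teal skirt visible at about (403,225), square to the tool and within 1 mm of the prediction. Grasping, lifting and carrying it to above the canister, then looking.

```bash
python3 - <<'E'
from h import *
import pickle
b=[.463,.156];k=[.5198,-.1913]
arm.move_l([*b,.029],feed=.08); f0=arm.current_force()
arm.grip(.03); print(arm.current_width(),arm.current_grasp_force(),arm.current_force()-f0)
arm.move_l([*b,.06],feed=.08); arm.sleep(.1); print("lift",arm.current_force()-f0,arm.current_width())
arm.move_l([*b,.22],feed=.2)
arm.move_to([*k,.22],R(-6.4)); arm.move_l([*k,.185],feed=.1); arm.sleep(.2)
c=arm.get_calibration("wrist"); im=arm.snapshot("wrist"); s=arm.snapshot("scene");pickle.dump((c,im,s),open("v3.pkl","wb"))
print(arm.current_t(),arm.current_ee_pos(),arm.current_force()-f0,arm.current_width())
sc=arm.get_calibration("scene");u,v=proj(sc,np.array([*k,.15])).astype(int)
a=cv2.resize(im,(400,300),interpolation=cv2.INTER_AREA)
w=cv2.resize(im[90:240,158:358],(400,300),interpolation=cv2.INTER_CUBIC)
d=cv2.resize(s[v-75:v+75,u-100:u+100],(800,600),interpolation=cv2.INTER_CUBIC)
cv2.imwrite("pics/over3.png",np.hstack([w,cv2.resize(d,(400,300),interpolation=cv2.INTER_AREA)])[:,:,::-1])
print(u-100,v-75)
E
```

```text
0.047676425169820576 30.000106394290924 [-0.66739765 -0.64341649 -0.96780378]
lift [-0.02164574 -0.62646063 -3.62156707] 0.04780915405608286
22.1417 [ 0.52000053 -0.19136066  0.18546107] [-0.86924954 -1.18088402 -3.31582008] 0.0478100935686447
217 120
```

View pics/over3.png

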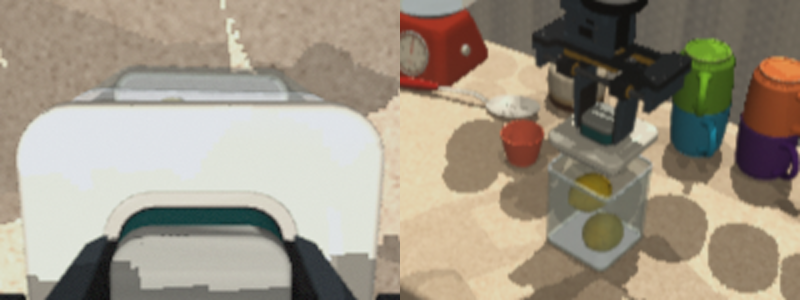

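The lid hangs level above the canister, with the canister's far rim at (75–330, 95) centred and parallel to the lid's edge. Lowering with the force monitored.

```bash
python3 - <<'E'
from h import *
k=[.5198,-.1913]
arm.move_l([*k,.165],feed=.06); arm.sleep(.15)
f0=np.mean([arm.current_force() for _ in range(3)],0)
z=.165;log=[]
while z>.1445:
    z-=.001; arm.move_l([*k,z],feed=.02); f=arm.current_force()-f0; log.append((round(arm.current_ee_pos()[2]*1e3,1),*f.round(1).tolist()))
    if f[2]>3.5 or np.hypot(f[0],f[1])>6: break
for l in log: print(*l)
print(arm.current_t(),arm.current_width(),arm.current_torque())
E
```

```text
164.1 0.4 0.1 0.2
163.0 -0.3 -0.2 -0.2
161.9 0.2 -0.1 -1.2
160.9 0.1 0.5 -0.4
159.9 0.3 -0.8 -0.3
158.9 0.5 0.3 -0.2
157.9 -0.0 0.9 -0.5
157.0 2.0 0.3 -0.2
155.9 0.7 1.2 -0.2
154.9 -0.1 0.5 -0.6
153.9 -0.1 0.5 0.0
153.0 0.5 0.1 0.2
151.9 0.2 0.2 -0.6
150.9 -0.2 -0.3 -1.0
150.0 0.1 0.2 0.5
148.9 0.6 0.7 -0.8
147.9 0.7 0.2 -0.3
146.9 1.1 0.5 -0.2
145.9 1.2 0.8 0.1
145.1 0.7 0.3 0.5
144.1 -0.2 -0.0 4.0
28.025 0.04795326556197753 [0.01181918 0.23786909 0.03615564]
```

The lid slid in without sideways force and met the rim at 144 mm, exactly the seat height. Releasing, backing off and checking.

```bash
python3 - <<'E'
from h import *
k=[.5198,-.1913]
arm.grip(.075); arm.sleep(.1); arm.move_l([*k,.235],feed=.12); arm.sleep(.1)
c=arm.get_calibration("wrist"); im=arm.snapshot("wrist"); s=arm.snapshot("scene"); sc=arm.get_calibration("scene")
def sq(im,c,h,z,col,yaw=-6.4):
    a=np.radians(yaw);C,S=h*np.cos(a),h*np.sin(a)
    q=np.array([proj(c,np.array([k[0]+p*C-r*S,k[1]+p*S+r*C,z])) for p,r in[(1,1),(1,-1),(-1,-1),(-1,1)]])
    for u in q: im[int(round(u[1])),int(round(u[0]))]=col
for i,cc in((im,c),(s,sc)):
    sq(i,cc,.054,.142,(255,0,0)); sq(i,cc,.024,.1665,(0,0,255))
u,v=proj(sc,np.array([*k,.13])).astype(int)
cv2.imwrite("pics/seat.png",np.hstack([cv2.resize(im[110:260,158:358],(400,300),interpolation=cv2.INTER_NEAREST),cv2.resize(s[v-45:v+45,u-60:u+60],(400,300),interpolation=cv2.INTER_NEAREST)])[:,:,::-1])
arm.grip(0.0);print(arm.current_t(),arm.current_width())
E
```

```text
31.0 0.000524858313561348
```

View pics/seat.png

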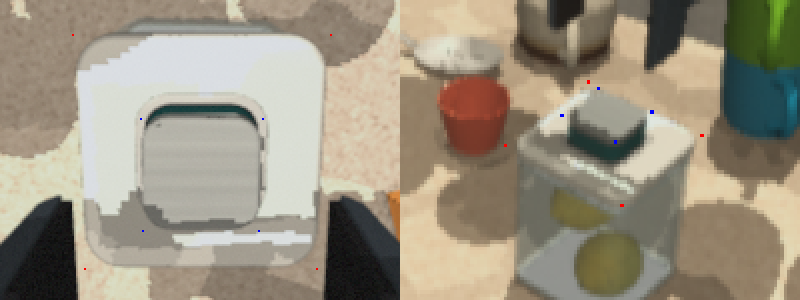

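The lid is flat on the rim and the button is up, with the teal showing in both views. Now pressing it home, with finer steps near the stop.

```bash
cat > p.py <<'E'
from h import *
k=[.5198,-.1913]
F=lambda: np.mean([arm.current_force()[2] for _ in range(3)])
def go(zs,Fmax,f0):
    log=[]
    for z in zs:
        arm.move_l([*k,z],feed=.02); f=F()-f0; log.append((round(arm.current_ee_pos()[2]*1e3,2),round(f,1)))
        if f>Fmax: break
    print(log); return log
E
python3 - <<'E'
from p import *
arm.move_l([*k,.172],feed=.12); arm.sleep(.2); f0=F()
go(np.concatenate([np.arange(.169,.146,-.002),np.arange(.1455,.1438,-.0005),np.arange(.1438,.139,-.00015)]),9.3,f0)
arm.sleep(.15); print("hold",F()-f0,arm.current_t())
arm.move_l([*k,.165],feed=.04); arm.sleep(.3); print(arm.current_t())
f0=F(); go(np.arange(.158,.147,-.001),2.5,f0)   # touch check: latched top expected near .150
arm.move_l([*k,.235],feed=.15); arm.sleep(.1)
im=arm.snapshot("wrist"); s=arm.snapshot("scene"); sc=arm.get_calibration("scene"); u,v=proj(sc,np.array([*k,.13])).astype(int)
cv2.imwrite("pics/end.png",np.hstack([cv2.resize(im,(400,300)),cv2.resize(s[v-60:v+60,u-80:u+80],(400,300),interpolation=cv2.INTER_CUBIC)])[:,:,::-1]); print(arm.current_t())
E
```

```text
[(np.float64(168.92), np.float64(-0.1)), (np.float64(166.9), np.float64(-1.1)), (np.float64(164.96), np.float64(1.9)), (np.float64(162.94), np.float64(0.7)), (np.float64(160.91), np.float64(2.4)), (np.float64(158.94), np.float64(3.2)), (np.float64(157.02), np.float64(4.8)), (np.float64(155.06), np.float64(5.4)), (np.float64(153.04), np.float64(3.0)), (np.float64(151.03), np.float64(4.2)), (np.float64(149.05), np.float64(4.0)), (np.float64(147.09), np.float64(3.9)), (np.float64(145.58), np.float64(5.3)), (np.float64(145.16), np.float64(4.8)), (np.float64(144.66), np.float64(4.3)), (np.float64(144.15), np.float64(3.9)), (np.float64(143.97), np.float64(4.8)), (np.float64(143.82), np.float64(4.0)), (np.float64(143.68), np.float64(4.5)), (np.float64(143.53), np.float64(5.2)), (np.float64(143.35), np.float64(5.1)), (np.float64(143.27), np.float64(6.4)), (np.float64(143.26), np.float64(8.2)), (np.float64(143.2), np.float64(9.6))]
hold 10.649296802999608 38.075
39.0833
[(np.float64(157.86), np.float64(1.3)), (np.float64(156.99), np.float64(-0.5)), (np.float64(155.96), np.float64(0.6)), (np.float64(154.93), np.float64(0.7)), (np.float64(153.92), np.float64(0.4)), (np.float64(152.92), np.float64(1.7)), (np.float64(151.92), np.float64(-0.4)), (np.float64(150.95), np.float64(0.7)), (np.float64(150.06), np.float64(2.1)), (np.float64(149.1), np.float64(4.6))]
42.7583
```

View pics/end.png

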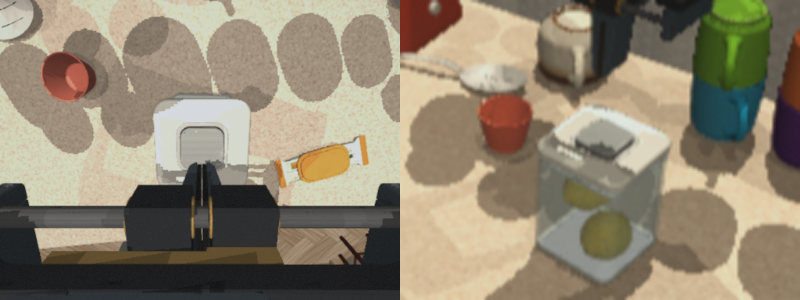

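The button is latched: the fingers touched its top at 150 mm, and no teal shows in either view. The lid sits flush, and the pot and packet look undisturbed. The arm is clear, so I'm handing the job in.

```bash
python3 -c "
from rig import arm
print(arm.sign_off())"
```

```text
the job is handed in; nothing more can be done
None
```

The lid is on the canister and fully seated, and its button is latched down; I handed the job in at about 43 s. The first press, on the worktop, peaked at about 18 N, over the 9–14 N you gave, and the sealing press held about 10.6 N.

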